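# Ready the sampling rack and crack the stuck tank lid

## Robot

A 7-joint arm with a two-finger parallel gripper is mounted at the origin on the work surface. World frame = base frame: x ahead of the robot, y to its left, z up, the work surface at z = 0. Lengths are in m, angles in rad, forces in N, time in s.
With the tool pointing down it reaches from about 0.425 to 0.975 m from the base axis. Payload 16.7 kg.
Tool frame: the origin (TCP) lies on the centre line of the jaws, within the pads' length; the fingertips stand 11 mm ahead of it and the grasp point (between the pads) lies 8 mm behind it; y points along the fingers, z is the direction in which the jaws open and shut, and the axes are right-handed (so a half turn about y gives the same grasp; the last joint's range is limited). The gripper opens to 85 mm and grips with 20 to 120 N. Pads are 22 mm wide; open, the fingers measure 114 mm over their backs; the gripper's body (76 mm by 85 mm) begins 54 mm behind the grasp point. The pads swing forward as they close: fully open they stand 13 mm farther back than shut.
Start: joints at [1.054, 0.426, 0.074, 1.606, -0.034, 1.111, -0.067], TCP at [0.243, -0.63, 0.242] pointing down, gripper open.
Joint ranges: [-2.85, 2.85], [-0.5, 2.14], [-1.23, 1.37], [0.21, 2.46], [-1.02, 4.16], [0.16, 2.05], [-2.73, 2.73]. Speed limits (rad/s): [1.89, 1.89, 2.39, 2.39, 3.01, 3.01, 3.01].

## Interface

Orientations are given as a rotation vector (axis times angle).
In Python, from plant import state, grab_frame, sign_off, silhouettes, landmark_of gives the robot as it stands.
- The arm moves only by the tool apply_moves, never from a script. Its arguments are lists of equal length, an entry for each row: "grip": the finger opening in cm, from 0 to 8.54; "dp": the shift along the tool's x, y, z in cm, a list of three; "twist": the turn about the tool's y in degrees. In form: {"grip": [grip, ...], "dp": [[dx, dy, dz], ...], "twist": [twist, ...]}. A call has exactly 8 rows; each row is the pose to reach, as a shift and turn from the pose commanded when the call began, along the tool's axes at that moment; what a row does not reach only later rows make up. A row lasts 1/8 s, in which the tool goes at most 62.5 mm and 10.7 degrees, less where a joint would pass 70% of its speed; a pose out of reach is approached as far as the arm can. A call with a gripper value outside its range is refused whole. The fingers move at their own pace and stop on an object; "force" is the grip in N (left out, the last holds). Time passes only in rows, so rows that repeat a pose let the fingers close, or fill a call up. It gives the time, the measured TCP pose, the force and the opening at its end, in the units of the state.
- state(): the state, without advancing time (a new reading comes with each control period).
- grab_frame(name): name is "scene" or "top"; returns a dict with "img" (480x640x3 uint8, blue, green, red), "range_z" (480x640 float32, m along the optical axis (not along the pixel's ray), 0 where there is no reading), "vfov" (degrees; the focal length in pixels is half the picture's height over the tangent of half this angle, whatever the lens; pixels are square), "cx", "cy" (the principal point, pixels), "k1" (the pictures are not rectified: a ray, as slopes to the right and down, at radius r is drawn at 1 + k1 r^2 times it, then the intrinsics apply), "position" and "orientation" of the camera in the world. Camera axes: x right, y up, looking along -z (the intrinsics and any distortion apply to the point x, -y, -z); pixel columns grow to the right and rows downward; lengths in m; the calibration is good to about 2 mm. A picture is of the moment at which its call begins.
- sign_off(): hands the job in, once; it reports no verdict.
Trained networks look in a picture, given as the dict that the camera call returned (one of the last four; its "shot" number tells which), for a name from the list of things; names that differ only in an ending like _2 or _b are one class to them, and where a whole thing is asked for, a point or a joint stands for the part that bears it (a point fixed in the world has none). Each returns a list of dicts, best first, with "conf" (0 to 1); they miss things now and then, are a little off and sometimes report something else, mostly with a low value. They report only what shows in the picture. A call takes as long as a camera call. They do not tell look-alikes from the thing itself.
- silhouettes(query, picture): "region" (480x640 bool, what is visible of it) and "position" ([column, row] in pixels, amid what is visible of it).
- landmark_of(query, picture): "position" ([column, row] in pixels: a listed point, or the origin of a listed thing).
The state is a dict: "clock": time; "joint_pos": joint angles; "qd": joint speeds; "effort": joint torques, N m; "tcp_pos": TCP position; "tcp_rot": TCP orientation; "wrist_force": force on the tool from outside, world axes, zero at the start; "moment": the same for the moment, N m; "gripper_width": finger opening in m.
Only numpy, scipy, OpenCV 4.12 (cv2) and the standard library are available. Lean on these libraries where they do the work, as an engineer would, in place of code of your own. Each camera call takes 0.05 s, during which the arm holds its last target.

## Task

The feed tank is about to be sampled: first put a spare bottle, upright and fully home, into each empty pocket of the blue rack, leaving the bottles already there, the spare that is not needed and everything else on the bench where they stand. Then take the tank's lid by its black handle, pull it up out of its tight gasket without letting it fly up, and hold it level over the neck, about 2 cm open all round, so that the tank can vent. Finish still holding the lid there: do not let go.

Things in the scene. Friction and masses are not known exactly. Their poses are not given: they have to be found in the camera images.
- rack: blue block rack fixed to the bench, 132 x 164 x 45 mm (x, y, z), six round pockets in 2 rows of 3; origin at the centre of its underside, x across the rows (66 mm apart), y along them (pockets 50 mm apart). Pockets are 39 mm wide, chamfered; a seated bottle stands 54 mm proud of the rack. Between neighbours there are 34 mm along x, only 18 mm along y
- pocket_1 (a point): pocket 1 of the rack: centre of the white pad on its floor, where the underside of a seated bottle's centre lies (30 mm below the rack's top). Two of the six pockets are empty, different ones each time
- pocket_2 (a point): pocket 2 of the rack: centre of the white pad on its floor, where the underside of a seated bottle's centre lies (30 mm below the rack's top). Two of the six pockets are empty, different ones each time
- pocket_3 (a point): pocket 3 of the rack: centre of the white pad on its floor, where the underside of a seated bottle's centre lies (30 mm below the rack's top). Two of the six pockets are empty, different ones each time
- pocket_4 (a point): pocket 4 of the rack: centre of the white pad on its floor, where the underside of a seated bottle's centre lies (30 mm below the rack's top). Two of the six pockets are empty, different ones each time
- pocket_5 (a point): pocket 5 of the rack: centre of the white pad on its floor, where the underside of a seated bottle's centre lies (30 mm below the rack's top). Two of the six pockets are empty, different ones each time
- pocket_6 (a point): pocket 6 of the rack: centre of the white pad on its floor, where the underside of a seated bottle's centre lies (30 mm below the rack's top). Two of the six pockets are empty, different ones each time
- bottle_1: sample bottle: white straight-sided jar with an orange screw cap of the same width, diameter 32 mm, height 84 mm with cap (cap is the top 20 mm), 50 to 85 g; origin at the centre of its underside, z up along the bottle. It stands in one of the rack's pockets from the start and stays there
- bottle_2: sample bottle: white straight-sided jar with an orange screw cap of the same width, diameter 32 mm, height 84 mm with cap (cap is the top 20 mm), 50 to 85 g; origin at the centre of its underside, z up along the bottle. It stands in one of the rack's pockets from the start and stays there
- bottle_3: sample bottle: white straight-sided jar with an orange screw cap of the same width, diameter 32 mm, height 84 mm with cap (cap is the top 20 mm), 50 to 85 g; origin at the centre of its underside, z up along the bottle. It stands in one of the rack's pockets from the start and stays there
- bottle_4: sample bottle: white straight-sided jar with an orange screw cap of the same width, diameter 32 mm, height 84 mm with cap (cap is the top 20 mm), 50 to 85 g; origin at the centre of its underside, z up along the bottle. It stands in one of the rack's pockets from the start and stays there
- spare_1: sample bottle: white straight-sided jar with an orange screw cap of the same width, diameter 32 mm, height 84 mm with cap (cap is the top 20 mm), 50 to 85 g; origin at the centre of its underside, z up along the bottle. A spare, standing on the bench beside the rack; there are three spares for two empty pockets
- spare_2: sample bottle: white straight-sided jar with an orange screw cap of the same width, diameter 32 mm, height 84 mm with cap (cap is the top 20 mm), 50 to 85 g; origin at the centre of its underside, z up along the bottle. A spare, standing on the bench beside the rack; there are three spares for two empty pockets
- spare_3: sample bottle: white straight-sided jar with an orange screw cap of the same width, diameter 32 mm, height 84 mm with cap (cap is the top 20 mm), 50 to 85 g; origin at the centre of its underside, z up along the bottle. A spare, standing on the bench beside the rack; there are three spares for two empty pockets
- tank: white plastic feed tank fixed to the bench, 240 x 300 x 170 mm (x, y, z), with a round neck on its deck, 152 mm wide and 20 mm high, closed by the lid; origin at the centre of its underside, front faces its -x
- lid: loose grey press-in lid in the tank's neck, 164 mm wide, 0.3 to 0.45 kg. Origin at the centre of its flange's underside, which rests on the neck's rim; z up, y along its handle (the tank's y). A bead below (13 mm) sits under a tight lip gasket: pulled straight up, the force climbs to a peak of 10 to 20 N at 5 to 7 mm, then drops at once; from 10 mm up only its weight is left
- lid_grip (a point): middle of the round bar of the lid's black bow handle: 16 mm thick, 88 mm free between its posts, along the lid's y; above the lid's centre, 48 mm above its origin (238 mm above the bench when shut), 32 mm clear between bar and lid
- neck_rim (a point): centre of the neck's rim, 190 mm above the bench and fixed to the tank: the lid's origin lies here when shut, so the lid's height above it is the gap
- cylinder: bystander: empty clear measuring cylinder, 31 mm wide, 176 mm tall on a 60 mm foot, behind the rack; origin at the centre of its underside
- wrench: bystander: steel wrench 160 mm long, lying on the bench between the robot and the tank; origin on the bench under its middle
- screw_cap: bystander: white ribbed screw cap, diameter 68 mm, 18 mm thick, lying on the bench between the robot and the rack; origin at the centre of its underside
There are look-alikes about, which are no part of the job. What is shaped like the bottle_4 but purple or turquoise is not meant.

How it is judged:
On the way, in this order (a step that is already met when the one before it is completed fails the run):
1. every pocket of the rack holds a bottle, upright, fully home and let go, with the tank's lid still in (distance between any of bottle_1, bottle_2, bottle_3, bottle_4, spare_1, spare_2, spare_3 and pocket_1 below 0.009 m and distance between any of bottle_1, bottle_2, bottle_3, bottle_4, spare_1, spare_2, spare_3 and pocket_2 below 0.009 m and distance between any of bottle_1, bottle_2, bottle_3, bottle_4, spare_1, spare_2, spare_3 and pocket_3 below 0.009 m and distance between any of bottle_1, bottle_2, bottle_3, bottle_4, spare_1, spare_2, spare_3 and pocket_4 below 0.009 m and distance between any of bottle_1, bottle_2, bottle_3, bottle_4, spare_1, spare_2, spare_3 and pocket_5 below 0.009 m and distance between any of bottle_1, bottle_2, bottle_3, bottle_4, spare_1, spare_2, spare_3 and pocket_6 below 0.009 m and angle between each of bottle_1, bottle_2, bottle_3, bottle_4, spare_1, spare_2, spare_3's own z axis and vertical below 0.15 rad and contact force between the fingers and spare_1 below 0.1 N and contact force between the fingers and spare_2 below 0.1 N and contact force between the fingers and spare_3 below 0.1 N and z of lid in the frame of neck_rim below 0.004 m), for 0.2 s.
2. the lid, held by its handle, has come free of its gasket and hangs just above the neck (z of lid in the frame of neck_rim between 0.012 and 0.032 m and angle between lid's own z axis and vertical below 0.2 rad and horizontal distance between lid and neck_rim below 0.025 m and contact force between tank and lid below 0.2 N and contact force between the fingers and lid above 0.8 N and distance between the grasp point and lid_grip below 0.06 m), for 0.2 s.
At the end, for the whole second after the job is handed in: A bottle home in every pocket (9 mm from its floor centre), all upright (0.15 rad), the spare left over within 30 mm of its start; the fingers hold the lid by the handle (over 0.8 N), still, off the tank, 12 to 32 mm up, level (0.2 rad) and over the neck (25 mm) (all of step 2 and distance between any of bottle_1, bottle_2, bottle_3, bottle_4, spare_1, spare_2, spare_3 and pocket_1 below 0.009 m and distance between any of bottle_1, bottle_2, bottle_3, bottle_4, spare_1, spare_2, spare_3 and pocket_2 below 0.009 m and distance between any of bottle_1, bottle_2, bottle_3, bottle_4, spare_1, spare_2, spare_3 and pocket_3 below 0.009 m and distance between any of bottle_1, bottle_2, bottle_3, bottle_4, spare_1, spare_2, spare_3 and pocket_4 below 0.009 m and distance between any of bottle_1, bottle_2, bottle_3, bottle_4, spare_1, spare_2, spare_3 and pocket_5 below 0.009 m and distance between any of bottle_1, bottle_2, bottle_3, bottle_4, spare_1, spare_2, spare_3 and pocket_6 below 0.009 m and angle between each of bottle_1, bottle_2, bottle_3, bottle_4, spare_1, spare_2, spare_3's own z axis and vertical below 0.15 rad and (distance of spare_1 from where it was at the start of the episode below 0.03 m or distance between spare_1 and pocket_1 below 0.009 m or distance between spare_1 and pocket_2 below 0.009 m or distance between spare_1 and pocket_3 below 0.009 m or distance between spare_1 and pocket_4 below 0.009 m or distance between spare_1 and pocket_5 below 0.009 m or distance between spare_1 and pocket_6 below 0.009 m) and (distance of spare_2 from where it was at the start of the episode below 0.03 m or distance between spare_2 and pocket_1 below 0.009 m or distance between spare_2 and pocket_2 below 0.009 m or distance between spare_2 and pocket_3 below 0.009 m or distance between spare_2 and pocket_4 below 0.009 m or distance between spare_2 and pocket_5 below 0.009 m or distance between spare_2 and pocket_6 below 0.009 m) and (distance of spare_3 from where it was at the start of the episode below 0.03 m or distance between spare_3 and pocket_1 below 0.009 m or distance between spare_3 and pocket_2 below 0.009 m or distance between spare_3 and pocket_3 below 0.009 m or distance between spare_3 and pocket_4 below 0.009 m or distance between spare_3 and pocket_5 below 0.009 m or distance between spare_3 and pocket_6 below 0.009 m) and contact force between the fingers and spare_1 below 0.1 N and contact force between the fingers and spare_2 below 0.1 N and contact force between the fingers and spare_3 below 0.1 N and linear speed of lid below 0.02 m/s and angular speed of lid below 0.2 rad/s); the arm keeps its last pose, push and grip.
It fails at once if the lid flew up: it rose by more than 6 cm (z of lid in the frame of neck_rim above 0.06 m).
It fails at once if a bottle already in the rack was taken out or shifted by more than 20 mm (distance of any of bottle_1, bottle_2, bottle_3, bottle_4 from where it was at the start of the episode above 0.02 m).
It fails at once if the measuring cylinder, wrench or screw cap was moved by more than 25 mm or knocked over (distance of any of cylinder, wrench, screw_cap from where it was at the start of the episode above 0.025 m or angle between cylinder's own z axis and vertical above 0.4 rad).
It also fails if it takes over 58 s, if anything falls off the work surface, if the arm or the gripper's body presses on something with over 40 N, if the wrist force passes 120 N, or if a joint passes its speed limit or range.

## Working session

There is one attempt and no reset: what is moved stays moved. The work goes in short steps, Python scripts to look and compute and a tool call to move; the robot and the scene stay as the last step left them, time stands still between calls to the robot, and variables do not carry over. Pictures are saved under pics/ and viewed, and the job is handed in when it is done.

Besides the shell and the picture viewer there is one more tool, called after "Emit:" as name(argument=value, ...) on one line, values as JSON. apply_moves: Moves the arm, as the interface text tells. Its arguments: {"type":"object","properties":{"grip":{"type":"array"},"dp":{"type":"array"},"twist":{"type":"array"},"force":{"type":"number"}},"required":["grip","dp","twist"]}

```bash
ls; mkdir -p pics
cat > h.py <<'E'
import numpy as np, cv2
from scipy.spatial.transform import Rotation as R
from plant import state, grab_frame, sign_off, silhouettes, landmark_of
def Rm(o):
    o=np.array(o,float)
    if o.shape==(3,3): return o
    return (R.from_rotvec(o) if o.size==3 else R.from_quat(o)).as_matrix()
def cam(p):
    f=240/np.tan(np.radians(p["vfov"])/2)
    return f,p["cx"],p["cy"],p["k1"],Rm(p["orientation"]),np.array(p["position"])
def rays(p,uv):
    f,cx,cy,k,Rw,t=cam(p); uv=np.atleast_2d(np.array(uv,float))
    d=(uv-[cx,cy])/f; s=d.copy()
    for _ in range(30): s=d/(1+k*(s**2).sum(1,keepdims=True))
    return s
def pts(p,uv,z=None):
    """world points by depth"""
    f,cx,cy,k,Rw,t=cam(p); uv=np.atleast_2d(np.array(uv,float)); s=rays(p,uv)
    if z is None:
        z=p["range_z"][np.clip(uv[:,1].round().astype(int),0,479),np.clip(uv[:,0].round().astype(int),0,639)]
    z=np.asarray(z)*np.ones(len(uv))
    c=np.c_[s[:,0]*z,-s[:,1]*z,-z]
    return c@Rw.T+t
def onplane(p,uv,h):
    f,cx,cy,k,Rw,t=cam(p); s=rays(p,uv)
    d=np.c_[s[:,0],-s[:,1],-np.ones(len(s))]@Rw.T
    return t+d*((h-t[2])/d[:,2])[:,None]
def cloud(p):
    v,u=np.mgrid[0:480,0:640]; uv=np.c_[u.ravel(),v.ravel()]
    return pts(p,uv).reshape(480,640,3)
E
cat > a.py <<'E'
from h import *
for n in("scene","top"):
    p=grab_frame(n); cv2.imwrite(f"pics/{n}0.png",p["img"]); print(n,{k:v for k,v in p.items() if k not in("img","range_z")})
    np.save(f"{n}0.npy",p,allow_pickle=True)
    C=cloud(p)
    for q in ("rack","bottle_1","spare_1","tank","lid","cylinder","wrench","screw_cap"):
        for r in silhouettes(q,p):
            m=r["region"]&(p["range_z"]>0); P=C[m]
            print(q,round(r["conf"],2),np.round(r["position"]),m.sum(),"med",np.round(np.median(P,0),3),"z95",np.round(np.percentile(P[:,2],95),3) if len(P) else 0)
    for q in ("pocket_1","lid_grip","neck_rim"):
        for r in landmark_of(q,p): print(q,round(r["conf"],2),np.round(r["position"],1))
print(state())
E
python3 a.py
```

```text
pics
scene {'vfov': 55.91238601275929, 'cx': 323.55389117964995, 'cy': 240.27614881858327, 'k1': -0.06383976735958667, 'position': array([ 0.93649819, -0.44415008,  0.88036606]), 'orientation': array([0.61502493, 0.23213986, 0.69798334]), 'shot': 1}
rack 0.93 [284. 312.] 3304 med [ 0.576 -0.157  0.043] z95 0.047
bottle_1 0.9 [261. 303.] 423 med [ 0.549 -0.2    0.088] z95 0.1
bottle_1 0.86 [283. 267.] 346 med [ 0.521 -0.106  0.087] z95 0.1
bottle_1 0.72 [300. 298.] 413 med [ 0.597 -0.134  0.086] z95 0.1
bottle_1 0.69 [367. 295.] 449 med [ 0.695 -0.029  0.059] z95 0.085
bottle_1 0.57 [310. 277.] 379 med [ 0.584 -0.087  0.088] z95 0.1
bottle_1 0.23 [285. 311.] 3263 med [ 0.581 -0.158  0.043] z95 0.047
spare_1 0.71 [185. 352.] 475 med [ 0.514 -0.366  0.066] z95 0.085
spare_1 0.63 [154. 395.] 566 med [ 0.536 -0.45   0.073] z95 0.085
spare_1 0.57 [244. 351.] 440 med [ 0.591 -0.281  0.071] z95 0.086
spare_1 0.33 [283. 308.] 3381 med [ 0.578 -0.157  0.043] z95 0.047
tank 0.84 [396. 210.] 14833 med [0.663 0.129 0.168] z95 0.178
tank 0.26 [424. 156.] 3058 med [0.613 0.257 0.2  ] z95 0.244
lid 
[... 2104 characters left out ...]
1]
neck_rim 0.17 [332.6 234.1]
{'clock': 1.2, 'joint_pos': array([ 1.05349466,  0.42610342,  0.07389569,  1.6060206 , -0.03409384,
        1.11082714, -0.06709237]), 'qd': array([ 0.00019596, -0.00069853, -0.00012496,  0.00145308,  0.00085047,
        0.00055824, -0.00040976]), 'effort': array([ 3.71283086e-04, -9.49560070e+01,  3.75659019e+00, -4.63898027e+01,
        1.88858528e-02,  2.51407393e-03,  3.39589050e-07]), 'tcp_pos': array([ 0.24266725, -0.6298112 ,  0.24229027]), 'tcp_rot': array([-0.37580403,  2.02079154, -2.02057826]), 'wrist_force': array([-1.48305207, -0.42444785,  0.65978785]), 'moment': array([-0.0117083 , -0.03796358, -0.02723294]), 'gripper_width': 0.08516638681176056}
```

Run:
```python
import cv2
a=cv2.imread("pics/scene0.png"); cv2.imwrite("pics/s_z.png",cv2.resize(a[200:440,120:440],None,fx=2.5,fy=2.5,interpolation=3))
a=cv2.imread("pics/top0.png"); cv2.imwrite("pics/t_z.png",cv2.resize(a[130:330,240:500],None,fx=3,fy=3,interpolation=3))
```

```text
(no output)
```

View pics/scene0.png

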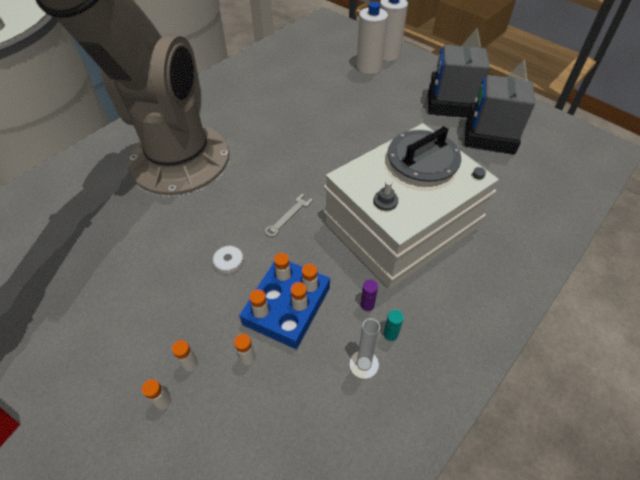

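View pics/s_z.png

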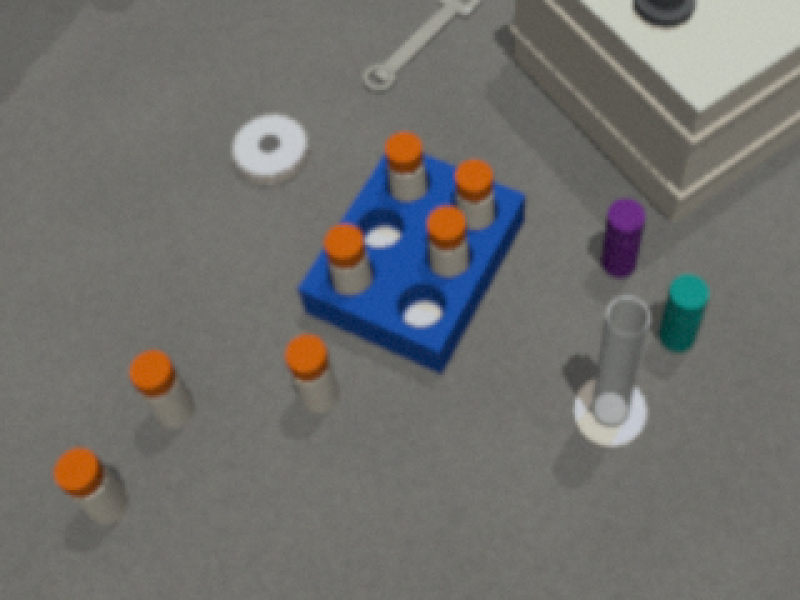

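View pics/t_z.png

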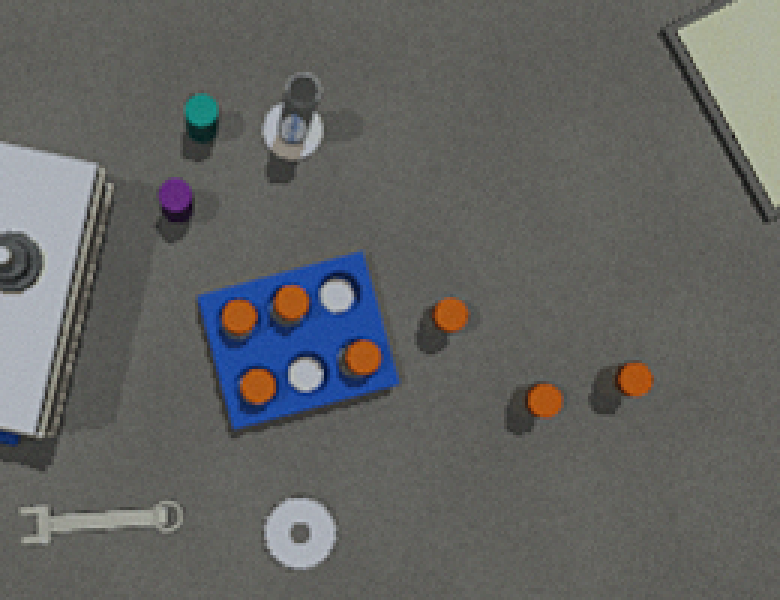

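View pics/top0.png

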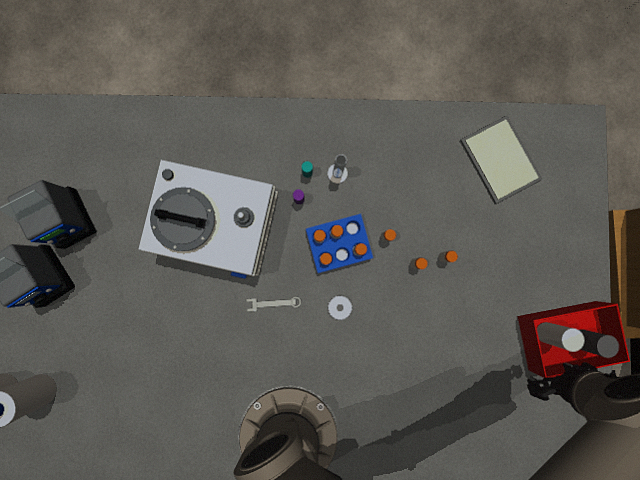

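```bash
cat > b.py <<'E'
from h import *
from scipy.optimize import least_squares
P={}
for n in("scene","top"):
    p=np.load(f"{n}0.npy",allow_pickle=True).item(); C=cloud(p); P[n]=(p,C)
    hsv=cv2.cvtColor(p["img"],cv2.COLOR_BGR2HSV)
    org=cv2.inRange(hsv,(5,150,120),(20,255,255))
    k,l,st,ce=cv2.connectedComponentsWithStats(org)
    for i in range(1,k):
        if 30<st[i,4]<800:
            m=(l==i)&(p["range_z"]>0); Q=C[m]; 
            if len(Q)<20: continue
            z=np.percentile(Q[:,2],75); H=0.099 if z>0.093 else 0.084
            T=Q[Q[:,2]>H-0.006]
            uv=np.argwhere(m)[:,::-1]; uv=uv[np.abs(C[m][:,2]-H)<0.006]
            W=onplane(p,uv,H); (c,r)=cv2.minEnclosingCircle(W[:,:2].astype(np.float32)*1000)
            print(n,ce[i].round(),len(Q),"z",z.round(4),"mean",W[:,:2].mean(0).round(4),"circ",np.round(c,1),round(r,1))
    blu=cv2.inRange(hsv,(105,150,60),(125,255,255))>0
    m=blu&(np.abs(C[...,2]-0.045)<0.006)
    sub=C[m]; sub=sub[(np.abs(sub[:,0]-.56)<.13)&(np.abs(sub[:,1]+.15)<.13)]
    rr=cv2.minAreaRect((sub[:,:2]*1000).astype(np.float32)); print(n,"rack rect",rr)
    uv=np.argwhere(blu)[:,::-1]; W=onplane(p,uv,0.045); 
    wht=(hsv[...,1]<60)&(hsv[...,2]>110)&(np.abs(C[...,2]-0.015)<0.008)&(np.abs(C[...,0]-.56)<.1)&(np.abs(C[...,1]+.15)<.1)
    k,l,st,ce=cv2.connectedComponentsWithStats(wht.astype(np.uint8))
    for i in range(1,k):
        if st[i,4]>15: print(n,"pad",ce[i].round(1),st[i,4],onplane(p,[ce[i]],0.015).round(4))
    # handle
    h=(np.abs(C[...,2]-0.24)<0.01)&(np.hypot(C[...,0]-.61,C[...,1]-.26)<.07)
    Q=C[h]; print(n,"handle",h.sum(),Q.mean(0).round(4)); u,s,v=np.linalg.svd(Q-Q.mean(0)); print(v[0].round(3), "ext",np.ptp((Q-Q.mean(0))@v[0]).round(3)); print(cv2.minAreaRect((Q[:,:2]*1000).astype(np.float32)))
    f=(np.abs(C[...,2]-0.198)<0.01)&(np.hypot(C[...,0]-.61,C[...,1]-.26)<.12)&(hsv[...,2]<110)
    print(cv2.minEnclosingCircle((C[f][:,:2]*1000).astype(np.float32)))
s=state(); print(Rm(s["tcp_rot"]).round(3))
E
python3 b.py
```

```text
scene [281. 259.] 155 z 0.0992 mean [ 0.5145 -0.1002] circ [ 514.5 -100.3] 16.2
scene [309. 270.] 158 z 0.0991 mean [ 0.578  -0.0819] circ [578.  -82.3] 16.5
scene [298. 289.] 168 z 0.0994 mean [ 0.5922 -0.1299] circ [ 592.9 -129.3] 16.0
scene [257. 297.] 176 z 0.0992 mean [ 0.5426 -0.1962] circ [ 542.4 -196.8] 16.2
scene [242. 341.] 208 z 0.0848 mean [ 0.584 -0.278] circ [ 584.2 -277.9] 16.2
scene [180. 348.] 215 z 0.0841 mean [ 0.5063 -0.3651] circ [ 505.9 -365.9] 16.5
scene [150. 388.] 234 z 0.0848 mean [ 0.527  -0.4498] circ [ 526.4 -450.2] 16.1
scene rack rect ((559.232666015625, -138.40725708007812), (132.27708435058594, 164.08973693847656), 16.174264907836914)
scene pad [272.4 294.3] 83 [[ 0.5213 -0.1432  0.015 ]]
scene pad [288.7 325.3] 115 [[ 0.6    -0.1732  0.015 ]]
scene handle 349 [0.6066 0.2637 0.2419]
[-0.218 -0.976 -0.006] ext 0.113
((605.426025390625, 268.73486328125), (112.66654968261719, 18.676441192626953), 77.2734375)
((604.9067993164062, 268.6852722167969), 82.22733306884766)
top [618. 240.] 417 z -0.4136 mean [nan nan] circ [0. 0.] 0.0
top [337. 230.] 94 z 0.101
[... 516 characters left out ...]
 rect ((558.84033203125, -136.88619995117188), (131.34278869628906, 162.02488708496094), 16.055891036987305)
top pad [351.9 228. ] 91 [[ 0.604  -0.1753  0.015 ]]
top pad [341.5 254.3] 97 [[ 0.5264 -0.1458  0.015 ]]
top handle 305 [0.6058 0.2691 0.2448]
[-0.203 -0.979 -0.013] ext 0.114
((606.3421020507812, 270.4066467285156), (113.92679595947266, 16.137969970703125), 78.36772918701172)
((622.9627075195312, 277.1411437988281), 99.58573150634766)
[[-0.933 -0.     0.36 ]
 [-0.36   0.    -0.933]
 [-0.    -1.    -0.   ]]b.py:17: RuntimeWarning: Mean of empty slice.
  print(n,ce[i].round(),len(Q),"z",z.round(4),"mean",W[:,:2].mean(0).round(4),"circ",np.round(c,1),round(r,1))
  ret = um.true_divide(
```

```bash
cat > g.py <<'E'
import sys; from h import *
# usage: g.py x y z [yawdeg of jaw axis]
s=state(); M=Rm(s["tcp_rot"]); t=np.array([float(a) for a in sys.argv[1:4]])
d=(t-s["tcp_pos"])@M*100; a=np.degrees(np.arctan2(M[1,2],M[0,2]))
print("clk",round(s["clock"],2),"tcp",s["tcp_pos"].round(4),"jawyaw",a.round(2),"tilt",M[:,1].round(3),"F",np.round(s["wrist_force"],1),"w",round(s["gripper_width"],4)); print("dp cm",d.round(2))
if len(sys.argv)>4:
    y=float(sys.argv[4]); print("twist",round(-((y-a+180)%360-180),1), "8th steps:", (d/8).round(2))
E
python3 g.py .5834 -.2765 .16 16.1
```

```text
clk 1.2 tcp [ 0.2427 -0.6298  0.2423] jawyaw -68.93 tilt [-0.  0. -1.] F [-1.5 -0.4  0.7] w 0.0852
dp cm [-44.5    8.23 -20.72]
twist -85.0 8th steps: [-5.56  1.03 -2.59]
```

Emit:
apply_moves(grip=[8.5,8.5,8.5,8.5,8.5,8.5,8.5,8.5], dp=[[-5.6,0,-2.6],[-11.1,0,-5.2],[-16.7,0,-7.8],[-22.3,1,-10.4],[-27.8,2,-13],[-33.4,4,-15.5],[-39,6,-18.1],[-44.5,8.2,-20.7]], twist=[-10.6,-21.2,-31.8,-42.5,-53,-63.7,-74.4,-85], force=40)

```text
clock: 2.2
tcp_pos: [0.5805, -0.2799, 0.1623]
tcp_rot: [-1.331, 0.995, -0.997]
wrist_force: [-0.2, -0.9, 0.1]
gripper_width: 0.0847
```

```bash
python3 g.py .5834 -.2765 .055 16.1
```

```text
clk 2.2 tcp [ 0.5805 -0.2799  0.1623] jawyaw 16.4 tilt [ 0.001 -0.    -1.   ] F [-0.2 -0.9  0.1] w 0.0847
dp cm [-0.25 10.73  0.37]
twist 0.3 8th steps: [-0.03  1.34  0.05]
```

Emit:
apply_moves(grip=[8.5,8.5,8.5,8.5,8.5,8.5,8.5,8.5], dp=[[0,0,0],[0,2,0],[0,4,0],[0,6.5,0],[0,9,0],[0,10.6,0],[0,10.6,0],[0,10.6,0]], twist=[0,0,0,0,0,0,0,0])

```text
clock: 3.2
tcp_pos: [0.5795, -0.2815, 0.0572]
tcp_rot: [-1.329, 1.0, -1.001]
wrist_force: [-0.6, -0.1, 0.5]
gripper_width: 0.0849
```

```bash
python3 g.py .5834 -.2765 .053 16.1
python3 - <<'E'
from h import *
a=[]
for n in("scene","top"):
    p=grab_frame(n); f=p["img"]
    c=f[270:430,150:350] if n=="scene" else f[170:330,300:500]
    a.append(cv2.resize(c,None,fx=2,fy=2,interpolation=3))
cv2.imwrite("pics/c1.png",np.hstack(a))
E
```

```text
clk 3.2 tcp [ 0.5795 -0.2815  0.0572] jawyaw 16.04 tilt [ 0.001 -0.    -1.   ] F [-0.6 -0.1  0.5] w 0.0849
dp cm [-0.38  0.42  0.51]
twist -0.1 8th steps: [-0.05  0.05  0.06]
```

View pics/c1.png

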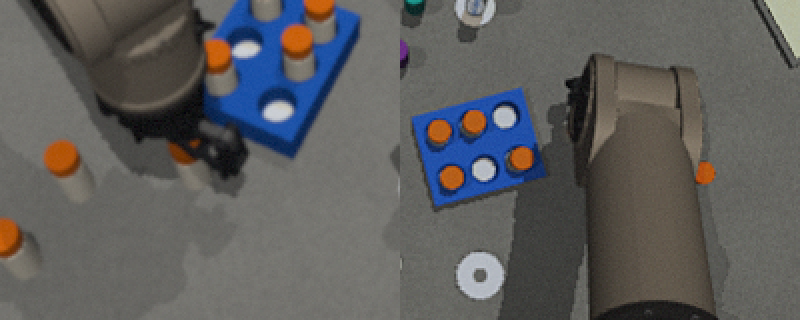

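Emit:
apply_moves(grip=[8.5,8.5,8.5,8.5,8.5,6,3,2.5], dp=[[-0.4,0.3,0.5],[-0.4,0.3,0.5],[-0.4,0.3,0.5],[-0.4,0.3,0.5],[-0.4,0.3,0.5],[-0.4,0.3,0.5],[-0.4,0.3,0.5],[-0.4,0.3,0.5]], twist=[0,0,0,0,0,0,0,0])

```text
clock: 4.3
tcp_pos: [0.5829, -0.276, 0.0535]
tcp_rot: [-1.329, 1.0, -1.0]
wrist_force: [0.1, 0.1, 1.8]
gripper_width: 0.0319
```

```bash
python3 g.py .5834 -.2765 .053 16.1
```

```text
clk 4.3 tcp [ 0.5829 -0.276   0.0535] jawyaw 16.07 tilt [-0.  0. -1.] F [0.1 0.1 1.8] w 0.0319
dp cm [0.07 0.05 0.03]
twist -0.0 8th steps: [0.01 0.01 0.  ]
```

Emit:
apply_moves(grip=[2.5,2.5,2.5,2.5,2.5,2.5,2.5,2.5], dp=[[0,-2,0],[0,-4.5,0],[0,-6.5,0],[-2,-7,1],[-4.5,-7,2.4],[-7,-7,3.7],[-9,-7,4.8],[-9,-7,4.8]], twist=[0,0,0,0,0,0,0,0])

```text
clock: 5.3
tcp_pos: [0.6046, -0.1728, 0.1238]
tcp_rot: [-1.329, 0.998, -0.997]
wrist_force: [0.0, -0.4, -0.6]
gripper_width: 0.0309
```

```bash
python3 g.py .6042 -.1762 .0675 16.1;  python3 - <<'E'
from h import *
a=[]
for n in("scene","top"):
    p=grab_frame(n); f=p["img"]
    c=f[230:390,200:400] if n=="scene" else f[170:330,270:470]
    a.append(cv2.resize(c,None,fx=2,fy=2,interpolation=3))
    if n=="scene": np.save("s1.npy",p,allow_pickle=True)
cv2.imwrite("pics/c2.png",np.hstack(a))
E
```

```text
clk 5.3 tcp [ 0.6046 -0.1728  0.1238] jawyaw 16.29 tilt [ 0.     0.001 -1.   ] F [ 0.  -0.4 -0.6] w 0.0309
dp cm [ 0.32  5.63 -0.14]
twist 0.2 8th steps: [ 0.04  0.7  -0.02]
```

View pics/c2.png

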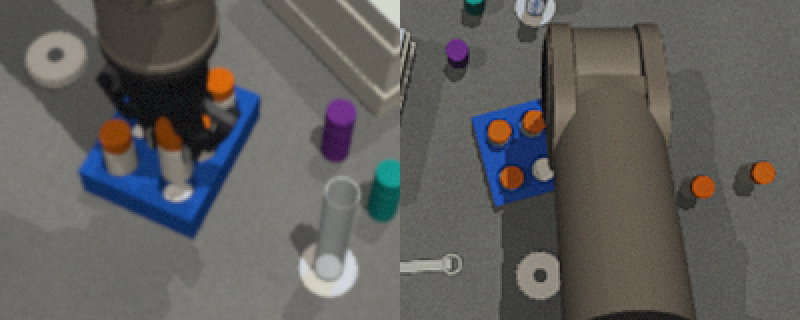

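Emit:
apply_moves(grip=[2.5,2.5,2.5,2.5,2.5,2.5,2.5,2.5], dp=[[0.3,0,-0.1],[0.3,0,-0.1],[0.3,0.8,-0.1],[0.3,1.6,-0.1],[0.3,2.4,-0.1],[0.3,3,-0.1],[0.3,3.6,-0.1],[0.3,4,-0.1]], twist=[0,0,0,0,0,0,0,0])

```text
clock: 6.4
tcp_pos: [0.604, -0.1791, 0.0832]
tcp_rot: [-1.329, 1.0, -1.0]
wrist_force: [0.2, 2.5, -0.7]
gripper_width: 0.0311
```

```bash
python3 g.py .6042 -.1762 .0675 16.1
```

```text
clk 6.4 tcp [ 0.604  -0.1791  0.0832] jawyaw 16.08 tilt [-0.  0. -1.] F [ 0.2  2.5 -0.7] w 0.0311
dp cm [-0.28  1.57  0.1 ]
twist -0.0 8th steps: [-0.03  0.2   0.01]
```

Emit:
apply_moves(grip=[2.5,2.5,2.5,2.5,2.5,2.5,2.5,2.5], dp=[[-0.3,0,0.1],[-0.3,0,0.1],[-0.3,0.4,0.1],[-0.3,0.8,0.1],[-0.3,1.2,0.1],[-0.3,1.5,0.1],[-0.3,1.6,0.1],[-0.3,1.6,0.1]], twist=[0,0,0,0,0,0,0,0])

```text
clock: 7.4
tcp_pos: [0.6042, -0.1764, 0.0686]
tcp_rot: [-1.329, 1.0, -1.001]
wrist_force: [-6.7, 0.3, 18.7]
gripper_width: 0.0311
```

```bash
python3 g.py .6042 -.1762 .0675 16.1
```

```text
clk 7.4 tcp [ 0.6042 -0.1764  0.0686] jawyaw 16.06 tilt [ 0.    -0.001 -1.   ] F [-6.7  0.3 18.7] w 0.0311
dp cm [-0.01  0.11  0.  ]
twist -0.0 8th steps: [-0.    0.01  0.  ]
```

Emit:
apply_moves(grip=[4.6,4.6,4.6,4.6,4.6,4.6,4.6,6], dp=[[0,-0.1,0],[0,-0.1,0],[0,-2,0],[0,-5,0],[0,-8,0],[0,-8,0],[3,-8,-2],[7,-8,-6]], twist=[0,0,0,0,0,0,0,0])

```text
clock: 8.4
tcp_pos: [0.5665, -0.2594, 0.148]
tcp_rot: [-1.329, 0.997, -0.998]
wrist_force: [0.6, -0.9, 0.1]
gripper_width: 0.0598
```

```bash
python3 g.py .5054 -.3641 .053 16.1;  python3 - <<'E'
from h import *
a=[]
for n in("scene","top"):
    p=grab_frame(n); f=p["img"]
    c=f[230:430,130:380] if n=="scene" else f[170:330,270:470]
    a.append(cv2.resize(c,(400,320),interpolation=3))
cv2.imwrite("pics/c3.png",np.hstack(a))
E
```

```text
clk 8.4 tcp [ 0.5665 -0.2594  0.148 ] jawyaw 16.27 tilt [ 0.001  0.001 -1.   ] F [ 0.6 -0.9  0.1] w 0.0598
dp cm [ 8.35  9.48 -8.81]
twist 0.2 8th steps: [ 1.04  1.19 -1.1 ]
```

View pics/c3.png

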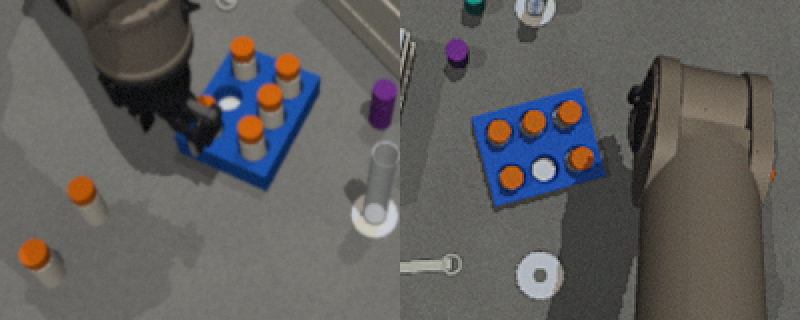

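Emit:
apply_moves(grip=[8.5,8.5,8.5,8.5,8.5,8.5,8.5,8.5], dp=[[3.5,0,-3.5],[7,0,-7],[8.3,0,-8.7],[8.3,2,-8.7],[8.3,5,-8.7],[8.3,8,-8.7],[8.3,9.5,-8.7],[8.3,9.5,-8.7]], twist=[0,0,0,0,0,0,0,0])

```text
clock: 9.5
tcp_pos: [0.5053, -0.3625, 0.0514]
tcp_rot: [-1.329, 1.001, -0.997]
wrist_force: [0.5, 0.5, 0.2]
gripper_width: 0.0848
```

```bash
python3 g.py .5054 -.3641 .053 16.1
```

```text
clk 9.5 tcp [ 0.5053 -0.3625  0.0514] jawyaw 16.15 tilt [-0.001  0.002 -1.   ] F [0.5 0.5 0.2] w 0.0848
dp cm [ 0.15 -0.16 -0.03]
twist 0.0 8th steps: [ 0.02 -0.02 -0.  ]
```

Emit:
apply_moves(grip=[8.5,8.5,6,3,2.5,2.5,2.5,2.5], dp=[[0.1,-0.1,0],[0.1,-0.1,0],[0.1,-0.1,0],[0.1,-0.1,0],[0.1,-0.1,0],[0.1,-0.1,0],[0.1,-0.1,0],[0.1,-0.1,0]], twist=[0,0,0,0,0,0,0,0])

```text
clock: 10.5
tcp_pos: [0.5056, -0.3649, 0.0537]
tcp_rot: [-1.329, 1.0, -1.0]
wrist_force: [-1.5, 0.1, 4.4]
gripper_width: 0.0308
```

```bash
python3 g.py .5273 -.1468 .16 16.1
```

```text
clk 10.5 tcp [ 0.5056 -0.3649  0.0537] jawyaw 16.07 tilt [ 0. -0. -1.] F [-1.5  0.1  4.4] w 0.0308
dp cm [-20.35 -10.63   8.12]
twist -0.0 8th steps: [-2.54 -1.33  1.02]
```

Emit:
apply_moves(grip=[2.5,2.5,2.5,2.5,2.5,2.5,2.5,2.5], dp=[[0,-3,0],[0,-7,0],[0,-11,0],[-3,-12.5,1],[-8,-12.5,3],[-13.5,-12.5,5.2],[-18,-12.5,7.2],[-20.3,-12.5,8.1]], twist=[0,0,0,0,0,0,0,0])

```text
clock: 11.5
tcp_pos: [0.5273, -0.1443, 0.1786]
tcp_rot: [-1.33, 0.998, -0.998]
wrist_force: [0.2, -0.8, -0.3]
gripper_width: 0.0313
```

```bash
python3 g.py .5273 -.1473 .0835 16.1;  python3 - <<'E'
from h import *
a=[]
for n in("scene","top"):
    p=grab_frame(n); f=p["img"]
    c=f[230:390,200:400] if n=="scene" else f[170:330,270:470]
    a.append(cv2.resize(c,(400,320),interpolation=3))
cv2.imwrite("pics/c4.png",np.hstack(a))
E
```

```text
clk 11.5 tcp [ 0.5273 -0.1443  0.1786] jawyaw 16.24 tilt [ 0.     0.001 -1.   ] F [ 0.2 -0.8 -0.3] w 0.0313
dp cm [ 0.29  9.51 -0.09]
twist 0.1 8th steps: [ 0.04  1.19 -0.01]
```

View pics/c4.png

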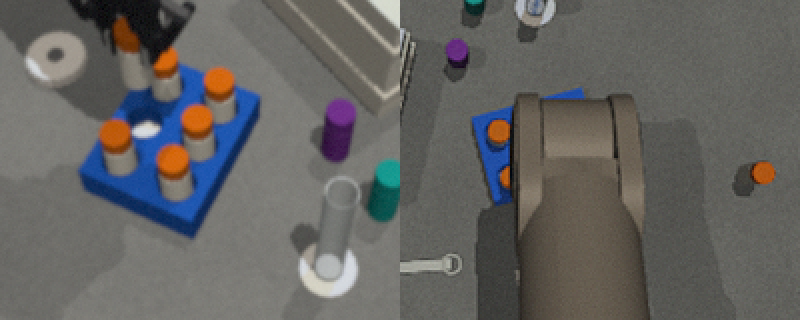

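Emit:
apply_moves(grip=[2.5,2.5,2.5,2.5,2.5,2.5,2.5,2.5], dp=[[0,0,0],[0,1,0],[0,3,0],[0,5,0],[0,6.5,0],[0,7.2,0],[0,7.2,0],[0,7.2,0]], twist=[0,0,0,0,0,0,0,0])

```text
clock: 12.6
tcp_pos: [0.5275, -0.1475, 0.1071]
tcp_rot: [-1.328, 1.0, -1.001]
wrist_force: [0.2, -0.8, -0.2]
gripper_width: 0.0306
```

```bash
python3 g.py .5273 -.1473 .0682 16.1
```

```text
clk 12.6 tcp [ 0.5275 -0.1475  0.1071] jawyaw 16.06 tilt [ 0.001 -0.    -1.   ] F [ 0.2 -0.8 -0.2] w 0.0306
dp cm [-0.02  3.89 -0.02]
twist -0.0 8th steps: [-0.    0.49 -0.  ]
```

Emit:
apply_moves(grip=[2.5,2.5,2.5,2.5,2.5,2.5,2.5,2.5], dp=[[0,0.8,0],[0,1.6,0],[0,2.4,0],[0,3,0],[0,3.5,0],[0,3.8,0],[0,3.9,0],[0,3.9,0]], twist=[0,0,0,0,0,0,0,0])

```text
clock: 13.6
tcp_pos: [0.5272, -0.1475, 0.0686]
tcp_rot: [-1.329, 1.0, -1.001]
wrist_force: [-7.7, 0.9, 20.5]
gripper_width: 0.031
```

```bash
python3 g.py .5273 -.1473 .0682 16.1
```

```text
clk 13.6 tcp [ 0.5272 -0.1475  0.0686] jawyaw 16.06 tilt [ 0.    -0.001 -1.   ] F [-7.7  0.9 20.5] w 0.031
dp cm [-0.02  0.04  0.01]
twist -0.0 8th steps: [-0.  0.  0.]
```

Emit:
apply_moves(grip=[4.6,4.6,4.6,4.6,4.6,4.6,4.6,6], dp=[[0,-0.1,0],[0,-0.1,0],[0,-2,0],[0,-5,0],[0,-10,0],[0,-16,0],[0,-21,0],[0,-25,0]], twist=[0,0,0,0,0,0,0,0])

```text
clock: 14.6
tcp_pos: [0.5271, -0.1471, 0.3213]
tcp_rot: [-1.328, 0.998, -1.002]
wrist_force: [0.4, 0.5, 0.3]
gripper_width: 0.0598
```

```bash
python3 g.py .6058 .2695 .32 -12.2;  python3 - <<'E'
from h import *
a=[]
for n in("scene","top"):
    p=grab_frame(n); f=p["img"]
    c=f[230:390,200:400] if n=="scene" else f[170:330,270:470]
    a.append(cv2.resize(c,(400,320),interpolation=3))
cv2.imwrite("pics/c5.png",np.hstack(a))
E
```

```text
clk 14.6 tcp [ 0.5271 -0.1471  0.3213] jawyaw 16.09 tilt [ 0.002 -0.001 -1.   ] F [0.4 0.5 0.3] w 0.0598
dp cm [-37.84   0.12  19.11]
twist 28.3 8th steps: [-4.73  0.02  2.39]
```

View pics/c5.png

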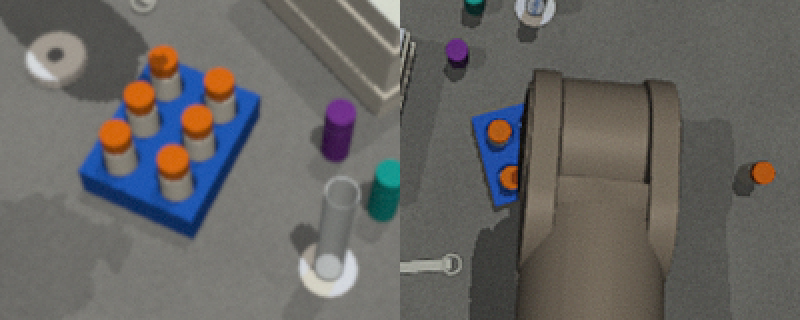

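Emit:
apply_moves(grip=[6,6,6,6,6,6,6,6], dp=[[-5,0,2.5],[-10,0,5],[-15.5,0,7.8],[-21,0,10.6],[-26.5,0,13.4],[-32,0,16.2],[-36,0,18.2],[-37.8,0,19.1]], twist=[3,7,11,15,19,23,26,28.3])

```text
clock: 15.7
tcp_pos: [0.6052, 0.272, 0.3178]
tcp_rot: [-1.101, 1.365, -1.362]
wrist_force: [0.3, -0.6, -0.1]
gripper_width: 0.0597
```

```bash
cat > caps.py <<'E'
from h import *
p=grab_frame("scene"); C=cloud(p); cv2.imwrite("pics/c6.png",p["img"])
hsv=cv2.cvtColor(p["img"],cv2.COLOR_BGR2HSV)
org=cv2.inRange(hsv,(5,150,100),(20,255,255))
k,l,st,ce=cv2.connectedComponentsWithStats(org)
for i in range(1,k):
    if 60<st[i,4]<800:
        m=(l==i)&(p["range_z"]>0); Q=C[m]; zt=np.percentile(Q[:,2],75)
        if not 0.05<zt<.15: continue
        T=Q[Q[:,2]>zt-.005]
        print(ce[i].round(), "ztop",zt.round(4),T[:,:2].mean(0).round(4))
h=(np.abs(C[...,2]-0.24)<0.01)&(np.hypot(C[...,0]-.61,C[...,1]-.26)<.07)
E
python3 caps.py; python3 g.py .6058 .2695 .246 -12.2
```

```text
[281. 260.] ztop 0.0991 [ 0.5143 -0.1002]
[309. 271.] ztop 0.0991 [ 0.5778 -0.0819]
[269. 278.] ztop 0.099 [ 0.5277 -0.1487]
[298. 291.] ztop 0.0992 [ 0.592  -0.1297]
[257. 298.] ztop 0.0989 [ 0.542  -0.1963]
[286. 311.] ztop 0.099 [ 0.6056 -0.1788]
[151. 388.] ztop 0.0848 [ 0.5271 -0.4496]
clk 15.75 tcp [0.605  0.2735 0.3177] jawyaw -12.17 tilt [-0.001  0.002 -1.   ] F [-2.   1.8 -1.3] w 0.06
dp cm [0.39 7.17 0.17]
twist 0.0 8th steps: [0.05 0.9  0.02]
```

View pics/c6.png

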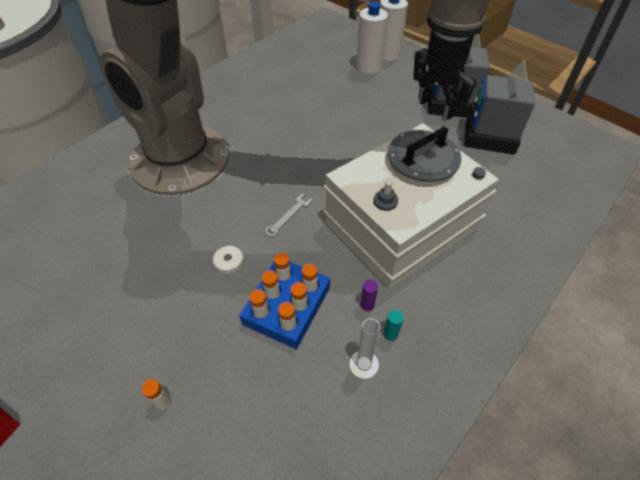

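Emit:
apply_moves(grip=[6,6,6,6,6,6,6,6], dp=[[0,0,0],[0,1,0],[0,3,0],[0,5,0],[0,7,0],[0,8.4,0],[0,8.8,0],[0,8.8,0]], twist=[0,0,0,0,0,0,0,0])

```text
clock: 16.75
tcp_pos: [0.6061, 0.2689, 0.2296]
tcp_rot: [-1.1, 1.365, -1.364]
wrist_force: [-0.1, 0.5, 0.6]
gripper_width: 0.06
```

```bash
python3 g.py .6058 .2695 .230 -12.2;  python3 - <<'E'
from h import *
p=grab_frame("scene"); c=p["img"][90:210,330:490]
cv2.imwrite("pics/c7.png",cv2.resize(c,None,fx=4,fy=4,interpolation=3))
E
```

```text
clk 16.75 tcp [0.6061 0.2689 0.2296] jawyaw -12.22 tilt [ 0.  0. -1.] F [-0.1  0.5  0.6] w 0.06
dp cm [-0.06 -0.04 -0.04]
twist -0.0 8th steps: [-0.01 -0.   -0.01]
```

View pics/c7.png

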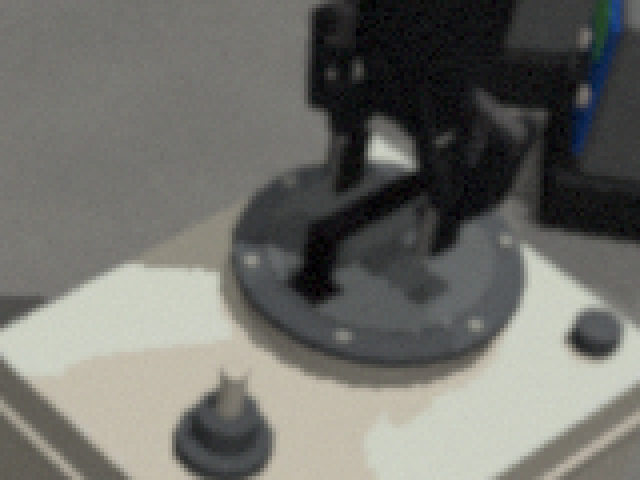

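Emit:
apply_moves(grip=[4,2,1,0.5,0.5,0.5,0.5,0.5], dp=[[0,0,0],[0,0,0],[0,0,0],[0,0,0],[0,0,0],[0,0,0],[0,0,0],[0,0,0]], twist=[0,0,0,0,0,0,0,0], force=90)

```text
clock: 17.8
tcp_pos: [0.6059, 0.2689, 0.2302]
tcp_rot: [-1.1, 1.364, -1.365]
wrist_force: [-2.6, -0.3, 5.8]
gripper_width: 0.0133
```

Emit:
apply_moves(grip=[0.5,0.5,0.5,0.5,0.5,0.5,0.5,0.5], dp=[[0,-0.05,0],[0,-0.1,0],[0,-0.15,0],[0,-0.2,0],[0,-0.25,0],[0,-0.3,0],[0,-0.35,0],[0,-0.4,0]], twist=[0,0,0,0,0,0,0,0])

```text
clock: 18.8
tcp_pos: [0.6059, 0.2686, 0.2333]
tcp_rot: [-1.101, 1.365, -1.365]
wrist_force: [-1.4, 1.3, -15.2]
gripper_width: 0.0132
```

Emit:
apply_moves(grip=[0.5,0.5,0.5,0.5,0.5,0.5,0.5,0.5], dp=[[0,-0.05,0],[0,-0.1,0],[0,-0.15,0],[0,-0.2,0],[0,-0.25,0],[0,-0.3,0],[0,-0.35,0],[0,-0.4,0]], twist=[0,0,0,0,0,0,0,0])

```text
clock: 19.8
tcp_pos: [0.6062, 0.2688, 0.238]
tcp_rot: [-1.1, 1.364, -1.365]
wrist_force: [-1.1, 0.3, -8.9]
gripper_width: 0.0133
```

Emit:
apply_moves(grip=[0.5,0.5,0.5,0.5,0.5,0.5,0.5,0.5], dp=[[0,-0.05,0],[0,-0.1,0],[0,-0.15,0],[0,-0.2,0],[0,-0.25,0],[0,-0.3,0],[0,-0.35,0],[0,-0.4,0]], twist=[0,0,0,0,0,0,0,0])

```text
clock: 20.8
tcp_pos: [0.6061, 0.2687, 0.2416]
tcp_rot: [-1.101, 1.365, -1.365]
wrist_force: [-0.9, -0.4, -2.6]
gripper_width: 0.0135
```

Emit:
apply_moves(grip=[0.5,0.5,0.5,0.5,0.5,0.5,0.5,0.5], dp=[[0,-0.1,0],[0,-0.25,0],[0,-0.4,0],[0,-0.6,0],[0,-0.8,0],[0,-0.95,0],[0,-1,0],[0,-1,0]], twist=[0,0,0,0,0,0,0,0])

```text
clock: 21.8
tcp_pos: [0.606, 0.2687, 0.2516]
tcp_rot: [-1.101, 1.365, -1.365]
wrist_force: [0.3, 0.1, -3.8]
gripper_width: 0.0129
```

```bash
python3 g.py .6058 .2695 .230 -12.2; python3 caps.py;  python3 - <<'E'
from h import *
for n in("scene","top"):
    p=grab_frame(n); C=cloud(p)
    hsv=cv2.cvtColor(p["img"],cv2.COLOR_BGR2HSV)
    q=np.load(f"{n}0.npy",allow_pickle=True).item()
    for tag,p_ in(("before",q),("now",p)):
        C=cloud(p_); 
        rr=np.hypot(C[...,0]-.605,C[...,1]-.2695)
        # flange annulus region points
        m=(rr>.055)&(rr<.076)&(C[...,2]>.185)&(C[...,2]<.235); Q=C[m]
        A=np.c_[Q[:,0]-.605,Q[:,1]-.2695,np.ones(len(Q))]
        for _ in range(5):
            co=np.linalg.lstsq(A,Q[:,2],rcond=None)[0]; r=np.abs(A@co-Q[:,2]); k=r<.003; A,Q=A[k],Q[k]
        print(n,tag,"n",len(Q),"z",co[2].round(4),"tilt",co[:2].round(3))
    if n=="scene":
        cv2.imwrite("pics/c8.png",cv2.resize(p["img"][90:210,330:490],None,fx=4,fy=4,interpolation=3))
E
```

```text
clk 21.8 tcp [0.606  0.2687 0.2516] jawyaw -12.23 tilt [ 0.  0. -1.] F [ 0.3  0.1 -3.8] w 0.0129
dp cm [-0.07  2.16 -0.04]
twist -0.0 8th steps: [-0.01  0.27 -0.  ]
[281. 260.] ztop 0.099 [ 0.5142 -0.1   ]
[309. 271.] ztop 0.0991 [ 0.5776 -0.0817]
[269. 278.] ztop 0.0992 [ 0.5279 -0.1487]
[298. 290.] ztop 0.0989 [ 0.5921 -0.1297]
[257. 298.] ztop 0.0991 [ 0.5424 -0.1962]
[286. 311.] ztop 0.0991 [ 0.6058 -0.1787]
[151. 388.] ztop 0.0848 [ 0.5272 -0.4494]
scene before n 965 z 0.1989 tilt [-0.003 -0.001]
scene now n 236 z 0.2185 tilt [-0.017  0.041]
top before n 1018 z 0.1998 tilt [-0.001  0.001]
top now n 458 z 0.2215 tilt [0.007 0.018]
```

View pics/c8.png

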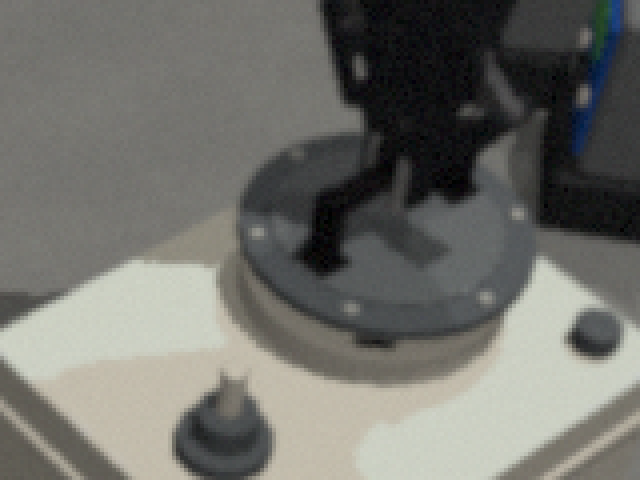

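Emit:
apply_moves(grip=[0.5,0.5,0.5,0.5,0.5,0.5,0.5,0.5], dp=[[0,0,0],[0,0,0],[0,0,0],[0,0,0],[0,0,0],[0,0,0],[0,0,0],[0,0,0]], twist=[0,0,0,0,0,0,0,0])

```text
clock: 22.95
tcp_pos: [0.606, 0.2688, 0.2516]
tcp_rot: [-1.101, 1.365, -1.365]
wrist_force: [0.6, 0.3, -2.9]
gripper_width: 0.0135
```

Run:
```python
from h import *
p=grab_frame("scene"); C=cloud(p); rr=np.hypot(C[...,0]-.605,C[...,1]-.2695)
m=(rr>.055)&(rr<.076)&(C[...,2]>.205)&(C[...,2]<.235); print(np.median(C[m][:,2]),m.sum())
print(state()["tcp_pos"], sign_off())
```

```text
0.2199317783365209 1056
the job is handed in; nothing more can be done
[0.60603869 0.26870603 0.25158732] None
```

The job is handed in at about 23 s of the 58 s allowed. Both empty pockets are filled, and the arm is still holding the lid open over the tank's neck.

- **Bottles:** the two spares nearest the rack went into the empty back-right corner and front-middle pockets. In the last check all six cap tops in the rack stood at about 99 mm, which is the seated height. The third spare is within about 1 mm of where it started, and the bottles already in the rack stayed where they were.
- **Lid:** it came out of the gasket in small steps, with the highest reading about 15 N, and did not jump. It now hangs 20–22 mm above the rim, and the wrist force shows only its weight, about 3–4 N. The grip did not move over the last hold second.

**Checks that were less clear:**
- **Lid tilt:** the estimate was noisy because the gripper hid part of the lid: 0.02 rad from the top camera and 0.04 rad from the scene camera. Both are well under 0.2 rad.
- **Camera agreement:** the two cameras differed by 2–3 mm, so I averaged them.
- **First bottle:** it brushed its pocket wall at about 2.5 N on the way in. I corrected the position and it then seated normally.
- **Gripper opening:** it reads about 13 mm on the 16 mm bar, which I put down to the pads giving under 90 N.

I saw no movement of the measuring cylinder, wrench or screw cap in the pictures, but I did not measure them again at the end.

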